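Unplug the alignment jig and thread its guide rod

TASK

Make the alignment jig ready for its next test: pull out both dust plugs and put each in the tray of its own colour. Then take the yellow-knobbed guide rod from its stand and thread it straight down through the two brass-collared bushings, upper then lower, until its tip pokes out beneath the lower bushing while the knob still stands clear of the jig's top plate. Finish there holding the rod by its knob, not letting go, and leave the specimens and other things on the bench undisturbed.

Things in the scene. Friction and masses are not known exactly. Their poses are not given: they have to be found in the camera images.
- jig: Fixed portal, origin under its centre, z up. Aluminium top plate 90 x 200 (y) x 15 mm, upper face at z 120 mm, two 14 mm through bores: y +45 (guide bushing, brass collar) and y -45 mm (sensor port, black collar, not for the rod). Cross plate 50 x 172 mm at z 35-50 mm with one 14 mm bore, the lower bushing, coaxial with the guide bushing. Blue side walls at y +-93 mm; steel base plate 10 mm thick
- guide_mouth (a point): Centre of the upper (brass-collared) guide bushing's mouth, on the upper face of the top plate, 120 mm above the bench; axes as the jig's, z up along the bore. The bore ends 15 mm below
- port_mouth (a point): Centre of the black-collared sensor port's mouth, on the upper face of the top plate; axes as the jig's
- lower_exit (a point): Centre of the lower bushing's underside, 85 mm straight below guide_mouth, 35 mm above the bench and 25 mm above the base plate; axes as the jig's. The lower bushing's mouth is 15 mm above this
- red_plug: Red plastic dust plug, loose, 30 g, at the start upright in either of the jig's two upper bores. Origin at its shank's bottom, z up its axis: shank 12 mm dia. 0 to 14 mm, flange 26 mm dia. 14 to 17 mm (rests on the top plate), round grip 20 mm dia. 17 to 44 mm. Sits freely, pulls straight up. In a tray it may fall over, which is all right
- red_plug_mid (a point): Middle of the red plug, on its axis 28 mm from the shank's bottom
- green_plug: Green plastic dust plug, same shape and size as the red one, at the start in the other upper bore of the jig
- green_plug_mid (a point): Middle of the green plug, on its axis 28 mm from the shank's bottom
- red_tray: Red open tray, fixed, 110 x 110 x 35 mm outside, walls and floor 4 mm. Origin at the centre of its underside, z up
- green_tray: Green open tray, fixed, same size as the red one. The two trays stand on the robot's left, either one nearer
- rod_stand: Grey stand block, fixed, 60 x 60 x 50 mm, with a 13.5 mm blind bore 40 mm deep in the middle of its top in which the rod stands. Origin at the centre of its underside
- rod: Steel guide rod, loose, about 130 g, standing upright in the stand, its tip 10 mm above the bench. Origin at the tip, z up its axis: bullet-nosed tip (5 mm dia. widening to 12 mm over the first 10 mm), shaft 12 mm dia. up to 105 mm, round yellow knob 22 mm dia. from 105 to 141 mm
- rod_tip (a point): The rod's tip, centre of its lower end
- rod_collar (a point): Centre of the underside of the rod's knob, 105 mm above its tip. It would touch the top plate when the rod is pushed fully down
- granite_cube: Grey speckled 50 mm stone cube, loose, on the robot's side of the jig; leave alone. Origin under its centre
- granite_cube2: Second such cube, right of the jig; leave alone
- rock_core: Reddish-brown rock core standing upright, 50 mm dia., 70 mm tall, beyond the jig; leave alone
- blue_jar: Blue jar with white cap, 48 mm dia., 60 mm tall, beyond the jig; leave alone
- yellow_carton: Yellow carton 45 x 60 x 70 mm, beyond the jig; leave alone
- spanner: Steel spanner lying flat, right of the jig; leave alone
Things that resemble listed ones, but are neither listed nor needed, are in the scene too. There is more than one size of the rod; the job needs the middle-sized.

How it is judged:
On the way, in this order (a step that is already met when the one before it is completed fails the run):
1. both dust plugs lie, let go, in the trays of their own colours (x of red_plug_mid in the frame of red_tray between -0.05 and 0.05 m and y of red_plug_mid in the frame of red_tray between -0.05 and 0.05 m and z of red_plug_mid in the frame of red_tray between 0 and 0.042 m and linear speed of each of red_plug, green_plug below 0.05 m/s and contact force between the fingers and red_plug below 0.1 N and x of green_plug_mid in the frame of green_tray between -0.05 and 0.05 m and y of green_plug_mid in the frame of green_tray between -0.05 and 0.05 m and z of green_plug_mid in the frame of green_tray between 0 and 0.042 m and contact force between the fingers and green_plug below 0.1 N), for 0.2 s.
2. the rod's tip has come down through the upper guide bushing (z of rod_tip in the frame of guide_mouth between -0.11 and -0.016 m and horizontal distance between rod_tip and guide_mouth below 0.007 m and angle between the z axis of rod and the z axis of jig, either way round below 0.15 rad), for 0.02 s.
At the end, for the whole second after the job is handed in: Each plug rests in the tray of its own colour; the rod stands in both guide bushings (within 5 mm of the axis, lean under 0.06 rad), tip 2 mm or more below the lower bushing, knob 2 mm or more above the top plate, still, gripped with over 2 N (all of step 1 and z of rod_tip in the frame of lower_exit below -0.002 m and horizontal distance between rod_tip and lower_exit below 0.005 m and z of rod_collar in the frame of guide_mouth above 0.002 m and horizontal distance between rod_collar and guide_mouth below 0.005 m and angle between the z axis of rod and the z axis of jig, either way round below 0.06 rad and linear speed of rod below 0.03 m/s and contact force between the fingers and rod above 2 N); the arm keeps its last pose, push and grip.
It fails at once if a bystander is pushed more than 20 mm or knocked over (distance of any of granite_cube, granite_cube2, rock_core, blue_jar, yellow_carton, spanner from where it was at the start of the episode above 0.02 m or angle between any of granite_cube, granite_cube2, rock_core, blue_jar, yellow_carton, spanner's own z axis and vertical above 0.5 rad).
It also fails if it takes over 72 s, if anything falls off the work surface, if the arm or the gripper's body presses on something with over 40 N, if the wrist force passes 120 N, or if a joint passes its speed limit or range.

ROBOT

A 6-joint arm with a two-finger parallel gripper is mounted at the origin on the work surface. World frame = base frame: x ahead of the robot, y to its left, z up, the work surface at z = 0. Lengths are in m, angles in rad, forces in N, time in s.
With the tool pointing down it reaches from about 0.375 to 0.975 m from the base axis. Payload 3.8 kg.
Tool frame: the origin (TCP) lies midway between the tips of the shut fingers; the grasp point (between the pads) lies 19 mm behind it; z points along the fingers, y is the line along which they close (so a half turn about z gives the same grasp; the last joint's range is limited). The gripper opens to 85 mm and grips with 20 to 120 N. Pads are 22 mm wide; open, the fingers measure 114 mm over their backs; the gripper's body (76 mm by 85 mm) begins 54 mm behind the grasp point. The pads swing forward as they close: fully open they stand 13 mm farther back than shut.
Start: joints at [1.238, 0.264, 1.604, -0, 1.274, -0.037], TCP at [0.197, 0.646, 0.231] pointing down, gripper open.
Joint ranges: [-2.63, 2.63], [-0.94, 2.18], [0.31, 2.57], [-1.31, 4.45], [0, 2.66], [-2.55, 2.55]. Speed limits (rad/s): [2.57, 2.57, 3.14, 3.14, 3.14, 3.14].

INTERFACE

Orientations are given as a rotation vector (axis times angle).
In Python, from workcell import bot, read_camera, camera_info, ticket gives the robot as it stands.
- The arm moves only by the tool servo_tool, never from a script. Its argument "targets" is a list of rows, each an object of numbers: "hand": the closure, from -1 (fully open) to 1 (shut); "x", "y", "z": the shift along the tool's x, y, z as a fraction of full scale; "roll": the turn about the tool's z as a fraction of full scale. In form: [{"hand": .., "x": .., "y": .., "z": .., "roll": ..}, ...]. A call has 1 to 10 rows; each row is the pose to reach, as a shift and turn from the pose commanded when the call began, along the tool's axes at that moment, turning the shorter way round; what a row does not reach only later rows make up. Full scale, the value 1, is 50 cm for a shift and 180 degrees for a turn. A row lasts 1/12 s, in which the tool goes at most 41.7 mm and 7.16 degrees, less where a joint would pass 70% of its speed; a pose out of reach is approached as far as the arm can. A call with a number of a shift or a turn outside -1 to 1 is refused whole. A call with a gripper value outside its range is refused whole. The fingers move at their own pace and stop on an object; "grip_force" is the grip in N (left out, the last holds). Time passes only in rows, so rows that repeat a pose let the fingers close. It gives the time, the measured TCP pose, the force, the opening and the grip force at its end, in the units of the state.
- bot.read_state(): the state, without advancing time (a new reading comes with each control period).
- read_camera(name): name is "side" or "top"; returns the picture (420x560x3 uint8, red, green, blue); there is no depth.
- camera_info(name): a dict with "fx", "fy", "cx", "cy" (pixels), "k1" (the pictures are not rectified: a ray, as slopes to the right and down, at radius r is drawn at 1 + k1 r^2 times it, then the intrinsics apply), "eye" and "orientation" of the camera in the world. Camera axes: x right, y down, z forward; pixel columns grow to the right and rows downward; lengths in m; the calibration is good to about 2 mm. A picture is of the moment at which its call begins. camera_info takes no time and is no camera call.
- ticket.finish_job(): hands the job in; it is judged then, once.
The state is a dict: "time": time; "q": joint angles; "joint_vel": joint speeds; "joint_torque": joint torques, N m; "tool_pos": TCP position; "tcp_rot": TCP orientation; "wrist_force": force on the tool from outside, world axes, zero at the start; "torque": the same for the moment, N m; "width": opening from 0.0 (shut) to 1.0 (fully open); "grip_force": force on a finger pad.
Only numpy, scipy, OpenCV 4.12 (cv2) and the standard library are available. Lean on these libraries where they do the work, as an engineer would, in place of code of your own. Each camera call takes 0.05 s, during which the arm holds its last target. There are 200 camera calls.

## Working session

There is one attempt and no reset: what is moved stays moved. The work goes in short steps, Python scripts to look and compute and a tool call to move; the robot and the scene stay as the last step left them, time stands still between calls to the robot, and variables do not carry over. Pictures are saved under pics/ and viewed, at most 10 in all, crops included, and the job is handed in when it is done.

Besides the shell and the picture viewer there is one more tool, called after "Call:" by a JSON object that holds its "name" and its "arguments", one argument or row to a line. servo_tool: Moves the arm, as the interface text tells. Its arguments: {"type":"object","properties":{"targets":{"type":"array"},"grip_force":{"type":"number"}},"required":["targets"]}

```bash
mkdir -p pics
cat > h.py <<'E'
import numpy as np, cv2
from scipy.spatial.transform import Rotation as R
from workcell import bot, read_camera, camera_info, ticket
def snap(n,f=None):
    im=read_camera(n)
    if f: cv2.imwrite(f'pics/{f}.png',im[:,:,::-1])
    return im
def mats(n):
    c=camera_info(n); o=np.array(c['orientation'],float)
    M=R.from_rotvec(o).as_matrix() if o.size==3 else (o if o.shape==(3,3) else R.from_quat(o).as_matrix())
    return c,M
def ray(n,u,v):
    c,M=mats(n)
    K=np.array([[c['fx'],0,c['cx']],[0,c['fy'],c['cy']],[0,0,1.]])
    p=cv2.undistortPoints(np.array([[[u,v]]],float),K,np.array([c['k1'],0,0,0.]))[0,0]
    return np.array(c['eye']),M@np.array([p[0],p[1],1])
def plane(n,u,v,z):
    e,d=ray(n,u,v); return e+d*(z-e[2])/d[2]
def proj(n,P):
    c,M=mats(n)
    q=M.T@(np.array(P)-np.array(c['eye'])); s=q[:2]/q[2]; s=s*(1+c['k1']*(s@s))
    return np.array([c['fx']*s[0]+c['cx'],c['fy']*s[1]+c['cy']])
E
python3 - <<'E'
from h import *
for n in('top','side'): snap(n,n+'0'); print(n,camera_info(n))
print(bot.read_state())
E
```

```text
top {'fx': 432.5167421203705, 'fy': 432.5167421203705, 'cx': 274.42638951321896, 'cy': 202.02703188092042, 'k1': -0.01761312424730483, 'eye': array([ 0.48942685, -0.08122698,  1.18448087]), 'orientation': array([-2.16013685,  2.21233369, -0.05229095])}
side {'fx': 537.774450926442, 'fy': 537.774450926442, 'cx': 285.44420767366404, 'cy': 209.89935134849188, 'k1': -0.03230797053852795, 'eye': array([ 0.34383278, -0.82816857,  0.87317118]), 'orientation': array([-2.32398974,  0.34993672, -0.15702129])}
{'time': 0.1, 'q': array([ 1.23807440e+00,  2.64683364e-01,  1.60528310e+00,  3.28291230e-06,
        1.27372090e+00, -3.69146166e-02]), 'joint_vel': array([-2.72390438e-03, -1.73277273e-03, -2.82101486e-03, -1.30155514e-03,
       -2.89699097e-04, -3.79231403e-05]), 'joint_torque': array([ 1.45732582e-03, -5.16706502e+01, -3.68589377e+01, -1.41782825e-04,
        6.19133381e-03, -4.42158114e-05]), 'tool_pos': array([0.19655546, 0.64502734, 0.23005814]), 'tcp_rot': array([-0.46290488, -3.10690765,  0.00323303]), 'wrist_force': array([ 0.91651151,  0.55977577, -0.25571251]), 'torque': array([ 0.03422633,  0.00913228, -0.01414419]), 'grip_force': 0.0, 'width': 0.9975484977233664}
```

View pics/top0.png

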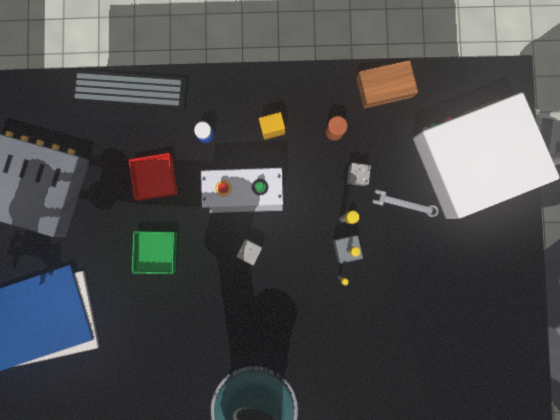

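View pics/side0.png

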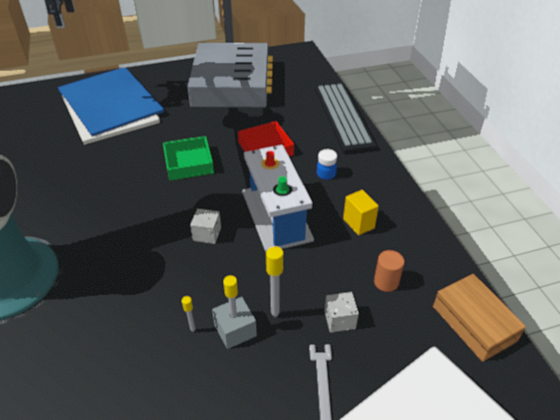

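Top view: the jig is at (242,188), with the red plug at (223,188) in the brass-looking collar (+y) and the green plug at (260,187) in the black one. The red tray is at (153,177) and the green tray at (154,252).

There are three yellow-knobbed rods in the side view: tall (275,262), in the grey stand (231,287), and small (187,303). The stand one (top view 355,252) fits, as it is middle-sized and in the stand. I'll measure and confirm it in a crop.

```bash
cat > m.py <<'E'
from h import *
def blobs(im,lo,hi,mn=15):
    h=cv2.cvtColor(im,cv2.COLOR_RGB2HSV); m=cv2.inRange(h,lo,hi)
    n,l,s,c=cv2.connectedComponentsWithStats(m)
    return [(c[i].round(1),s[i].tolist(),l==i) for i in range(1,n) if s[i][4]>=mn]
C=dict(yellow=((20,120,90),(34,255,255)),green=((50,120,40),(75,255,255)),red=((0,190,60),(6,255,255)),plate=((100,0,140),(150,40,255)))
if __name__=='__main__':
    for n in('top','side'):
        im=cv2.imread(f'pics/{n}0.png')[:,:,::-1].copy()
        for k,(a,b) in C.items():
            for c,s,m in blobs(im,a,b):
                if s[4]<9000:
                    p=cv2.findContours(m.astype('uint8'),0,2)[0][0]
                    print(n,k,c,s,cv2.minAreaRect(p))
    s=cv2.imread('pics/side0.png'); 
    a=cv2.resize(s[235:355,170:350],None,fx=3,fy=3,interpolation=2)
    t=cv2.imread('pics/top0.png'); b=cv2.resize(t[155:225,190:295],(540,360),interpolation=2)[:, :]
    cv2.imwrite('pics/c1.png',np.vstack([a[:300],b[:300]]))
E
python3 m.py
```

```text
top yellow [271.9 125.3] [258, 112, 27, 28, 539] ((271.88238525390625, 125.52942657470703), (23.28342056274414, 23.768491744995117), 75.96376037597656)
top yellow [351.8 216.9] [345, 210, 15, 14, 164] ((352.0, 216.5), (13.0, 14.0), 90.0)
top yellow [354.4 250.9] [349, 247, 11, 9, 78] ((354.0, 251.0), (8.0, 10.0), 90.0)
top yellow [344.4 281.3] [341, 278, 8, 8, 53] ((344.5, 281.5), (7.0, 7.0), 90.0)
top green [259.6 186.6] [255, 182, 10, 10, 78] ((259.5, 186.5), (9.0, 9.0), 90.0)
top green [153.8 252.1] [132, 231, 45, 43, 1874] ((154.0, 252.0), (42.0, 44.0), 90.0)
top red [151.5 158.5] [129, 153, 42, 14, 185] ((149.18292236328125, 161.64634704589844), (13.030921936035156, 40.63880920410156), 83.6598129272461)
top plate [250.2 184.3] [201, 168, 82, 43, 1578] ((241.5, 189.0), (42.0, 81.0), 90.0)
top plate [  3.5 191.8] [2, 188, 4, 9, 20] ((3.5, 192.0), (3.0, 8.0), 0.0)
top plate [403.  203.2] [373, 191, 65, 25, 375] ((405.6470947265625, 203.91177368164062), (64.75701141357422, 12.611851692199707), 14.03624439239502)
top plate [ 51.9 353.4] [41, 350, 23, 8, 24] ((52.0, 353.5), (0.9486837
[... 3535 characters left out ...]
21875, 179.8812255859375), (70.39754486083984, 45.012123107910156), 66.4477310180664)
side plate [265.5 234.7] [256, 225, 18, 25, 299] ((264.5428161621094, 236.81353759765625), (24.492416381835938, 16.030445098876953), 86.98721313476562)
side plate [271.5 282. ] [271, 277, 2, 11, 21] ((271.5, 282.0), (10.0, 1.0), 90.0)
side plate [271.7 301. ] [271, 289, 3, 25, 48] ((271.6588439941406, 301.0179443359375), (24.071945190429688, 1.9446768760681152), 86.98721313476562)
side plate [229.6 304.2] [229, 299, 2, 12, 16] ((229.5, 304.5), (1.0, 11.0), 0.0)
side plate [322.1 379.7] [309, 345, 22, 75, 791] ((323.4461975097656, 381.5692443847656), (75.90925598144531, 20.34169578552246), 82.87498474121094)
```

View pics/c1.png

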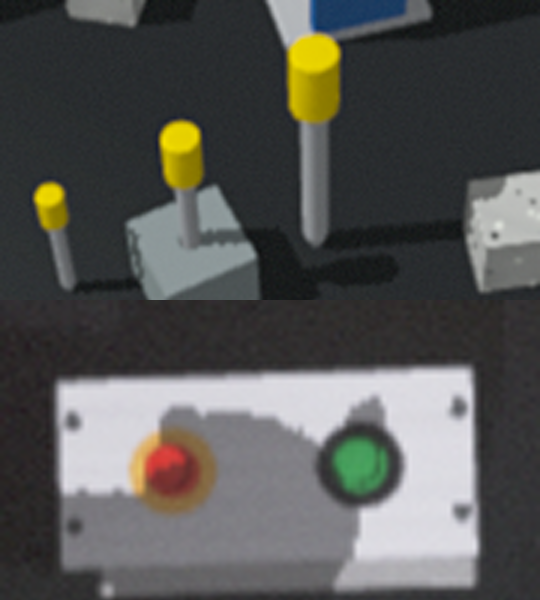

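Crop: the stand rod's knob at side (230,286) is middle-sized, between the tall and the small one, and it stands in the grey block, so it is the rod. The red plug sits in the brass collar (top 223.6,188.3), the green one in the black collar (259.8,187.1).

```bash
cat > l.py <<'E'
from m import *
def tri(a,b):
    (e1,d1),(e2,d2)=ray('top',*a),ray('side',*b)
    s=np.linalg.lstsq(np.c_[d1,-d2],e2-e1,rcond=None)[0]
    p,q=e1+s[0]*d1,e2+s[1]*d2
    return (p+q)/2*1000,np.linalg.norm(p-q)*1000
f=lambda p:(p*1000).round(1)
if __name__=='__main__':
    T=cv2.imread('pics/top0.png')[:,:,::-1].copy(); S=cv2.imread('pics/side0.png')[:,:,::-1].copy()
    c=[(201.1,170.6),(281.8,167.8),(282.6,204.8),(202.1,207.7)]
    P=np.array([f(plane('top',*x,.12)) for x in c]); print('plate top',P,P.mean(0)); 
    d=P[0]-P[1]+P[3]-P[2]; print('len',np.linalg.norm(P[0]-P[1]),np.linalg.norm(P[0]-P[3]),'yaw y axis deg',np.degrees(np.arctan2(-d[0],d[1])))
    print('rings',f(plane('top',223.6,188.3,.121)),f(plane('top',259.8,187.1,.121)))
    for n,I in(('top',T),('side',S)):
        for k,a,b in(('red',(0,120,50),(9,255,255)),('green',(50,100,40),(80,255,255)),('brass',(10,60,60),(22,255,255)),('stand',(80,18,90),(110,70,190))):
            for c,s,m in blobs(I,a,b,25):
                if s[4]<6000 and 140<s[1]<340 and (130<s[0]<370) or k in('red','green') and s[4]>700: print(n,k,c,s)
    for nm,a,b,z in(('redplug',(223,187.7),(269.6,159.2),.14),('greenplug',(259.6,186.6),(281.8,185.6),.14),('rod',(354.4,250.9),(229.9,286),.138),('tray g',(153.8,252.1),(187.8,157.6),.03)):
        print(nm,tri(a,b),f(plane('top',*a,z)),f(plane('side',*b,z)))
    for nm,I in(('T',T),('S',S)):pass
    cv2.imwrite('pics/c2.png',np.hstack([cv2.resize(S[125:255,230:330],(400,520),interpolation=2),cv2.resize(T[225:275,325:375],(400,400),interpolation=2).copy() if 0 else cv2.copyMakeBorder(cv2.resize(T[225:275,325:375],(400,400),interpolation=2),0,120,0,0,0)])[:,:,::-1])
E
python3 l.py
```

```text
plate top [[634.6 109.7 120. ]
 [636.5 -90.7 120. ]
 [544.7 -90.4 120. ]
 [542.4 108.5 120. ]] [589.55    9.275 120.   ]
len 200.40900678362738 92.20780877995101 yaw y axis deg 0.6026381164698179
rings [589.   54.4 121. ] [589.8 -35.2 121. ]
top red [152.5 176.4] [128, 152, 50, 49, 1824]
top red [223.1 187.6] [218, 183, 11, 10, 84]
top green [259.5 186.6] [255, 182, 10, 10, 85]
top green [153.8 252.1] [131, 231, 46, 44, 1918]
top brass [223.2 187.9] [215, 180, 17, 17, 136]
side red [264.8 137.3] [237, 121, 58, 36, 1180]
side red [269.8 159.3] [265, 151, 11, 16, 115]
side green [187.7 157.6] [162, 135, 53, 46, 1844]
side green [281.9 185.7] [275, 176, 15, 19, 187]
side brass [269.8 164. ] [261, 158, 19, 12, 103]
side brass [363.1 196.3] [345, 189, 34, 23, 52]
side stand [301.6 209. ] [292, 205, 19, 8, 30]
side stand [275.1 216.7] [271, 212, 15, 12, 34]
side stand [241.  305.5] [234, 297, 16, 16, 171]
side stand [229. 321.] [212, 300, 44, 47, 793]
redplug (array([588.75719741,  54.45427938, 132.73237641]), np.float64(1.3855089791122073)) [588.7  53.4 140. ] [585.7  45.9 140. ]
greenplug (array([589.24778155, -35.0510959 , 132.0105512 ]), np.float64(1.5184756272681428)) [589.2 -35.6 140. ] [585.9 -43.5 140. ]
rod (array([ 427.55772862, -260.28454243,  136.0166715 ]), np.float64(1.9887947891595892)) [ 428.7 -260.1  138. ] [ 426.4 -261.6  138. ]
tray g (array([430.41367422, 259.53723512,  16.23267513]), np.float64(0.4524755747285156)) [431.3 255.5  30. ] [428.8 242.1  30. ]
```

View pics/c2.png

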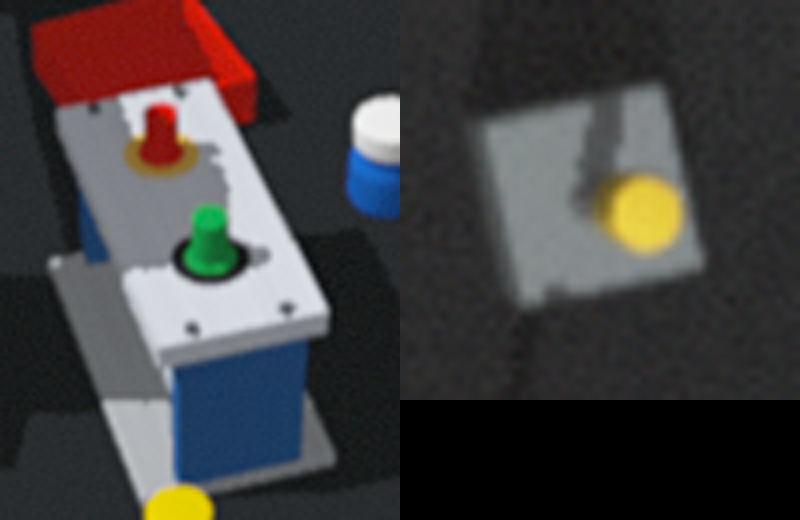

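```bash
cat > g.py <<'E'
from h import *
import sys
def go(p,yaw=None):
    """shift in tool axes (fractions) to world TCP p; yaw = wanted closing-line angle from world x"""
    s=bot.read_state(); M=R.from_rotvec(s['tcp_rot']).as_matrix()
    d=M.T@(np.array(p)/1000-s['tool_pos'])
    o='t %.2f tcp %s F %s w %.3f g %.1f | xyz %s'%(s['time'],(s['tool_pos']*1000).round(1),s['wrist_force'].round(1),s['width'],s['grip_force'],(d/.5).round(4))
    if yaw is not None:
        y=M[:,1]; a=np.degrees(np.arctan2(y[1],y[0])); e=(yaw-a+90)%180-90
        o+=' roll %.4f (closing now %.1f)'%(-e/180 if M[2,2]<0 else e/180,a)
    print(o); return M
if __name__=='__main__':
    v=[float(x) for x in sys.argv[1:]]; M=go(v[:3],v[3] if len(v)>3 else None)
    print('tilt mrad',(M[:2,2]*1000).round(1))
E
python3 - <<'E'
from l import *
print('rod top disc',f(plane('top',355.4,251.1,.151)))
st=[(483,125),(661,83),(704,265),(525,305)]
print('stand',[f(plane('top',325+(a-400)/8-.44,225+b/8-.44,.05)) for a,b in st],np.mean([f(plane('top',325+(a-400)/8-.44,225+b/8-.44,.05)) for a,b in st],0))
print('tall',tri((351.8,216.9),(274.1,260.7)),'small',tri((344.4,281.3),(186.6,303.2)))
print('red tray',tri((152.5,176.4),(264.8,137.3)),f(plane('top',152.5,176.4,.025)),f(plane('top',153.8,252.1,.025)))
E
python3 g.py 589 54.4 200 90; python3 g.py 589 54.4 200 0
```

```text
rod top disc [ 428.9 -260.3  151. ]
stand [array([ 452.6, -225.3,   50. ]), array([ 464.9, -283.8,   50. ]), array([ 405.5, -295.8,   50. ]), array([ 393.9, -237.2,   50. ])] [ 429.225 -260.525   50.   ]
tall (array([ 509.09620423, -251.84532826,  165.28805596]), np.float64(1.7595149518197224)) small (array([ 350.26370881, -240.52552098,   91.15148891]), np.float64(1.041364497222499))
red tray (array([632.50590122, 254.83423642,  39.61716188]), np.float64(1.6204354155406875)) [635.1 259.   25. ] [431.1 256.9  25. ]
t 0.10 tcp [196.6 645.  230.1] F [ 0.9  0.6 -0.3] w 0.998 g 0.0 | xyz [-1.0952 -0.901   0.0619] roll -0.0942 (closing now 73.1)
tilt mrad [-0.7 -2. ]
t 0.10 tcp [196.6 645.  230.1] F [ 0.9  0.6 -0.3] w 0.998 g 0.0 | xyz [-1.0952 -0.901   0.0619] roll 0.4058 (closing now 73.1)
tilt mrad [-0.7 -2. ]
```

Call:
{"name": "servo_tool", "arguments": {
  "targets": [
    {"hand":-0.3,"x":-0.5,"y":-0.4,"z":0,"roll":-0.094},
    {"hand":-0.3,"x":-0.5,"y":-0.4,"z":0,"roll":-0.094},
    {"hand":-0.3,"x":-0.5,"y":-0.4,"z":0,"roll":-0.094},
    {"hand":-0.3,"x":-0.5,"y":-0.4,"z":0,"roll":-0.094},
    {"hand":-0.3,"x":-0.5,"y":-0.4,"z":0,"roll":-0.094},
    {"hand":-0.3,"x":-0.5,"y":-0.4,"z":0,"roll":-0.094},
    {"hand":-0.3,"x":-0.5,"y":-0.4,"z":0,"roll":-0.094},
    {"hand":-0.3,"x":-0.5,"y":-0.4,"z":0,"roll":-0.094},
    {"hand":-0.3,"x":-0.5,"y":-0.4,"z":0,"roll":-0.094},
    {"hand":-0.3,"x":-0.5,"y":-0.4,"z":0,"roll":-0.094}
  ],
  "grip_force": 40
}}

```text
time: 0.93
tool_pos: [0.3782, 0.3801, 0.231]
tcp_rot: [-0.006, -3.141, 0.0]
wrist_force: [0.0, 0.8, -0.1]
width: 0.65
grip_force: 0.0
```

```bash
python3 g.py 589 54.4 200 90
```

```text
t 0.93 tcp [378.2 380.1 231. ] F [ 0.   0.8 -0.1] w 0.650 g 0.0 | xyz [-0.4242 -0.6497  0.0618] roll -0.0013 (closing now 89.8)
tilt mrad [-0.6 -0.2]
```

Call:
{"name": "servo_tool", "arguments": {
  "targets": [
    {"hand":-0.3,"x":-0.424,"y":-0.65,"z":0,"roll":0},
    {"hand":-0.3,"x":-0.424,"y":-0.65,"z":0,"roll":0},
    {"hand":-0.3,"x":-0.424,"y":-0.65,"z":0,"roll":0},
    {"hand":-0.3,"x":-0.424,"y":-0.65,"z":0,"roll":0},
    {"hand":-0.3,"x":-0.424,"y":-0.65,"z":0,"roll":0},
    {"hand":-0.3,"x":-0.424,"y":-0.65,"z":0,"roll":0},
    {"hand":-0.3,"x":-0.424,"y":-0.65,"z":0,"roll":0},
    {"hand":-0.3,"x":-0.424,"y":-0.65,"z":0,"roll":0},
    {"hand":-0.3,"x":-0.424,"y":-0.65,"z":0,"roll":0},
    {"hand":-0.3,"x":-0.424,"y":-0.65,"z":0,"roll":0}
  ]
}}

```text
time: 1.77
tool_pos: [0.592, 0.0533, 0.231]
tcp_rot: [0.003, 3.14, -0.003]
wrist_force: [1.2, -0.1, -0.3]
width: 0.653
grip_force: 0.0
```

Call:
{"name": "servo_tool", "arguments": {
  "targets": [
    {"hand":-0.3,"x":0,"y":0,"z":0,"roll":0},
    {"hand":-0.3,"x":0,"y":0,"z":0,"roll":0}
  ]
}}

```text
time: 1.93
tool_pos: [0.5893, 0.0572, 0.2306]
tcp_rot: [-0.002, -3.14, -0.002]
wrist_force: [-0.7, 0.6, 1.0]
width: 0.648
grip_force: 0.0
```

```bash
python3 g.py 589 54.4 125 90
```

```text
t 1.93 tcp [589.3  57.2 230.6] F [-0.7  0.6  1. ] w 0.648 g 0.0 | xyz [ 0.0003 -0.0059  0.2112] roll -0.0004 (closing now 89.9)
tilt mrad [-1.6  1. ]
```

Call:
{"name": "servo_tool", "arguments": {
  "targets": [
    {"hand":-0.3,"x":0,"y":-0.006,"z":0.05},
    {"hand":-0.3,"x":0,"y":-0.006,"z":0.1},
    {"hand":-0.3,"x":0,"y":-0.006,"z":0.15},
    {"hand":-0.3,"x":0,"y":-0.006,"z":0.19},
    {"hand":-0.3,"x":0,"y":-0.006,"z":0.211},
    {"hand":-0.3,"x":0,"y":-0.006,"z":0.211}
  ]
}}

```text
invalid input
```

Call:
{"name": "servo_tool", "arguments": {
  "targets": [
    {"hand":0.8,"x":0,"y":0,"z":0},
    {"hand":0.8,"x":0,"y":0,"z":0},
    {"hand":0.8,"x":0,"y":0,"z":0},
    {"hand":0.8,"x":0,"y":0,"z":0},
    {"hand":0.8,"x":0,"y":0,"z":0},
    {"hand":0.8,"x":0,"y":0,"z":0},
    {"hand":0.8,"x":0,"y":0,"z":0},
    {"hand":0.8,"x":0,"y":0,"z":0}
  ]
}}

```text
invalid input
```

```bash
python3 g.py 634 258 200 90
```

```text
t 1.93 tcp [589.3  57.2 230.6] F [-0.7  0.6  1. ] w 0.648 g 0.0 | xyz [-0.089   0.4016  0.0615] roll -0.0004 (closing now 89.9)
tilt mrad [-1.6  1. ]
```

Roll has to be given in every row.

Call:
{"name": "servo_tool", "arguments": {
  "targets": [
    {"hand":-0.3,"x":0,"y":-0.006,"z":0.05,"roll":0},
    {"hand":-0.3,"x":0,"y":-0.006,"z":0.1,"roll":0},
    {"hand":-0.3,"x":0,"y":-0.006,"z":0.15,"roll":0},
    {"hand":-0.3,"x":0,"y":-0.006,"z":0.19,"roll":0},
    {"hand":-0.3,"x":0,"y":-0.006,"z":0.211,"roll":0},
    {"hand":-0.3,"x":0,"y":-0.006,"z":0.211,"roll":0},
    {"hand":-0.3,"x":0,"y":-0.006,"z":0.211,"roll":0}
  ]
}}

```text
time: 2.52
tool_pos: [0.5888, 0.0549, 0.1257]
tcp_rot: [0.002, -3.141, -0.0]
wrist_force: [0.3, -0.5, -0.5]
width: 0.646
grip_force: 0.0
```

```bash
python3 g.py 589 54.4 125 90
```

```text
t 2.52 tcp [588.8  54.9 125.7] F [ 0.3 -0.5 -0.5] w 0.646 g 0.0 | xyz [-0.0004 -0.001   0.0014] roll 0.0004 (closing now 90.1)
tilt mrad [-1.   0.2]
```

Call:
{"name": "servo_tool", "arguments": {
  "targets": [
    {"hand":0.8,"x":0,"y":0,"z":0,"roll":0},
    {"hand":0.8,"x":0,"y":0,"z":0,"roll":0},
    {"hand":0.8,"x":0,"y":0,"z":0,"roll":0},
    {"hand":0.8,"x":0,"y":0,"z":0,"roll":0},
    {"hand":0.8,"x":0,"y":0,"z":0,"roll":0},
    {"hand":0.8,"x":0,"y":0,"z":0,"roll":0}
  ]
}}

```text
time: 3.02
tool_pos: [0.591, 0.0548, 0.1281]
tcp_rot: [0.002, 3.138, 0.004]
wrist_force: [-0.9, 4.9, 5.6]
width: 0.212
grip_force: 39.1
```

Call:
{"name": "servo_tool", "arguments": {
  "targets": [
    {"hand":0.8,"x":0,"y":0,"z":-0.04,"roll":0},
    {"hand":0.8,"x":0,"y":0,"z":-0.08,"roll":0},
    {"hand":0.8,"x":0,"y":0,"z":-0.12,"roll":0},
    {"hand":0.8,"x":0,"y":0,"z":-0.12,"roll":0},
    {"hand":0.8,"x":0,"y":0,"z":-0.12,"roll":0}
  ]
}}

```text
time: 3.43
tool_pos: [0.5909, 0.0531, 0.1878]
tcp_rot: [0.001, 3.137, -0.0]
wrist_force: [0.3, -0.4, 0.2]
width: 0.216
grip_force: 40.2
```

```bash
python3 g.py 634 258 180 90
```

```text
t 3.43 tcp [590.9  53.1 187.8] F [ 0.3 -0.4  0.2] w 0.216 g 40.2 | xyz [-0.0859  0.4098  0.016 ] roll -0.0002 (closing now 90.0)
tilt mrad [ 4.3 -0.1]
```

Call:
{"name": "servo_tool", "arguments": {
  "targets": [
    {"hand":0.8,"x":-0.086,"y":0.41,"z":0,"roll":0},
    {"hand":0.8,"x":-0.086,"y":0.41,"z":0,"roll":0},
    {"hand":0.8,"x":-0.086,"y":0.41,"z":0,"roll":0},
    {"hand":0.8,"x":-0.086,"y":0.41,"z":0,"roll":0},
    {"hand":0.8,"x":-0.086,"y":0.41,"z":0,"roll":0},
    {"hand":0.8,"x":-0.086,"y":0.41,"z":0,"roll":0},
    {"hand":0.8,"x":-0.086,"y":0.41,"z":0.06,"roll":0},
    {"hand":0.8,"x":-0.086,"y":0.41,"z":0.12,"roll":0}
  ]
}}

```text
time: 4.1
tool_pos: [0.6339, 0.2599, 0.1262]
tcp_rot: [-0.002, 3.138, 0.002]
wrist_force: [0.0, -1.1, -1.4]
width: 0.218
grip_force: 40.2
```

```bash
python3 - <<'E'
from h import *
s=snap('side');t=snap('top')
cv2.imwrite('pics/p1.png',np.hstack([cv2.resize(s[60:260,150:350],(400,400)),cv2.resize(t[100:300,80:280],(400,400))])[:,:,::-1])
E
python3 g.py 634 258 32 90
```

```text
t 4.20 tcp [627.  256.4 117.6] F [-0.9 -1.3 -0.3] w 0.218 g 40.2 | xyz [-0.0162  0.004   0.171 ] roll 0.0000 (closing now 90.0)
tilt mrad [-13.2  -5.1]
```

View pics/p1.png

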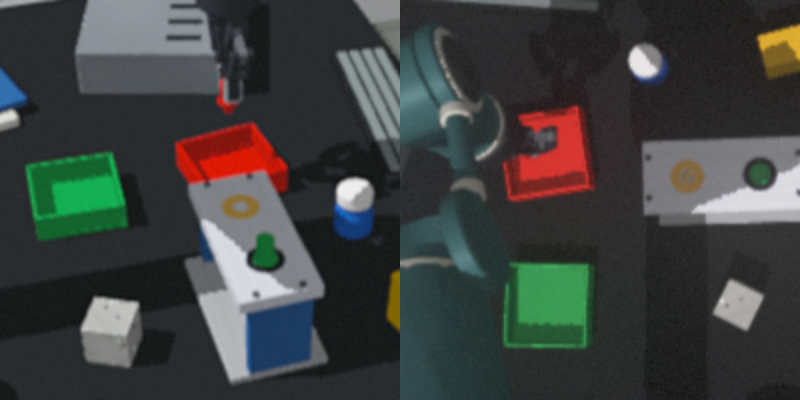

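The picture shows the plug held over the red tray (side ~263,112), with the brass bore free (top ~223.5,188). Next I lower it and release.

Call:
{"name": "servo_tool", "arguments": {
  "targets": [
    {"hand":0.8,"x":0,"y":0,"z":0.06,"roll":0},
    {"hand":0.8,"x":0,"y":0,"z":0.12,"roll":0},
    {"hand":0.8,"x":0,"y":0,"z":0.18,"roll":0},
    {"hand":0.8,"x":0,"y":0,"z":0.18,"roll":0},
    {"hand":0.8,"x":0,"y":0,"z":0.18,"roll":0},
    {"hand":0.8,"x":0,"y":0,"z":0.18,"roll":0}
  ]
}}

```text
time: 4.7
tool_pos: [0.6337, 0.2584, 0.0376]
tcp_rot: [0.001, 3.14, 0.001]
wrist_force: [1.3, 0.3, -0.8]
width: 0.215
grip_force: 40.2
```

Call:
{"name": "servo_tool", "arguments": {
  "targets": [
    {"hand":0.2,"x":0,"y":0,"z":0,"roll":0},
    {"hand":0.1,"x":0,"y":0,"z":0,"roll":0},
    {"hand":0.0,"x":0,"y":0,"z":0,"roll":0},
    {"hand":0.0,"x":0,"y":0,"z":0,"roll":0},
    {"hand":0.0,"x":0,"y":0,"z":-0.06,"roll":0},
    {"hand":0.0,"x":0,"y":0,"z":-0.14,"roll":0},
    {"hand":-0.3,"x":0,"y":0,"z":-0.22,"roll":0},
    {"hand":-0.3,"x":0,"y":0,"z":-0.3,"roll":0},
    {"hand":-0.3,"x":0,"y":0,"z":-0.3,"roll":0}
  ]
}}

```text
time: 5.45
tool_pos: [0.6382, 0.2606, 0.198]
tcp_rot: [0.001, 3.125, 0.01]
wrist_force: [1.6, 1.1, 1.5]
width: 0.649
grip_force: 0.0
```

```bash
python3 g.py 589.5 -35.2 180 90
```

```text
t 5.45 tcp [638.2 260.6 198. ] F [1.6 1.1 1.5] w 0.649 g 0.0 | xyz [ 0.0978 -0.5918  0.0308] roll -0.0001 (closing now 90.0)
tilt mrad [16.9  6.2]
```

Call:
{"name": "servo_tool", "arguments": {
  "targets": [
    {"hand":-0.3,"x":0.089,"y":-0.587,"z":0,"roll":0},
    {"hand":-0.3,"x":0.089,"y":-0.587,"z":0,"roll":0},
    {"hand":-0.3,"x":0.089,"y":-0.587,"z":0,"roll":0},
    {"hand":-0.3,"x":0.089,"y":-0.587,"z":0,"roll":0},
    {"hand":-0.3,"x":0.089,"y":-0.587,"z":0,"roll":0},
    {"hand":-0.3,"x":0.089,"y":-0.587,"z":0,"roll":0},
    {"hand":-0.3,"x":0.089,"y":-0.587,"z":0,"roll":0},
    {"hand":-0.3,"x":0.089,"y":-0.587,"z":0,"roll":0},
    {"hand":-0.3,"x":0.089,"y":-0.587,"z":0,"roll":0},
    {"hand":-0.3,"x":0.089,"y":-0.587,"z":0,"roll":0}
  ]
}}

```text
time: 6.28
tool_pos: [0.588, -0.0352, 0.1861]
tcp_rot: [0.003, 3.141, 0.001]
wrist_force: [0.7, 0.1, -0.6]
width: 0.651
grip_force: 0.0
```

Call:
{"name": "servo_tool", "arguments": {
  "targets": [
    {"hand":-0.3,"x":0,"y":0,"z":0,"roll":0},
    {"hand":-0.3,"x":0,"y":0,"z":0,"roll":0},
    {"hand":-0.3,"x":0,"y":0,"z":0,"roll":0}
  ]
}}

```text
time: 6.53
tool_pos: [0.5882, -0.0336, 0.1858]
tcp_rot: [-0.003, 3.142, 0.0]
wrist_force: [0.7, -0.2, 0.1]
width: 0.646
grip_force: 0.0
```

```bash
python3 g.py 589.5 -35.2 126 90
```

```text
t 6.53 tcp [588.2 -33.6 185.8] F [ 0.7 -0.2  0.1] w 0.646 g 0.0 | xyz [-0.0026 -0.0033  0.1195] roll 0.0006 (closing now 90.1)
tilt mrad [0.1 0.2]
```

Call:
{"name": "servo_tool", "arguments": {
  "targets": [
    {"hand":-0.3,"x":-0.002,"y":-0.002,"z":0.04,"roll":0},
    {"hand":-0.3,"x":-0.002,"y":-0.002,"z":0.08,"roll":0},
    {"hand":-0.3,"x":-0.002,"y":-0.002,"z":0.12,"roll":0},
    {"hand":-0.3,"x":-0.002,"y":-0.002,"z":0.12,"roll":0},
    {"hand":0.8,"x":-0.002,"y":-0.002,"z":0.12,"roll":0},
    {"hand":0.8,"x":-0.002,"y":-0.002,"z":0.12,"roll":0},
    {"hand":0.8,"x":-0.002,"y":-0.002,"z":0.12,"roll":0},
    {"hand":0.8,"x":-0.002,"y":-0.002,"z":0.12,"roll":0},
    {"hand":0.8,"x":-0.002,"y":-0.002,"z":0.12,"roll":0},
    {"hand":0.8,"x":-0.002,"y":-0.002,"z":0.12,"roll":0}
  ]
}}

```text
time: 7.37
tool_pos: [0.5903, -0.0351, 0.1278]
tcp_rot: [0.001, 3.138, 0.002]
wrist_force: [-0.0, 4.9, 5.5]
width: 0.214
grip_force: 39.4
```

Call:
{"name": "servo_tool", "arguments": {
  "targets": [
    {"hand":0.8,"x":0,"y":0,"z":-0.04,"roll":0},
    {"hand":0.8,"x":0,"y":0,"z":-0.08,"roll":0},
    {"hand":0.8,"x":0,"y":0,"z":-0.12,"roll":0},
    {"hand":0.8,"x":0,"y":0,"z":-0.12,"roll":0},
    {"hand":0.8,"x":0,"y":0,"z":-0.12,"roll":0}
  ]
}}

```text
time: 7.78
tool_pos: [0.5902, -0.0367, 0.1876]
tcp_rot: [0.001, 3.138, -0.002]
wrist_force: [0.4, -0.1, -0.5]
width: 0.216
grip_force: 40.1
```

```bash
python3 g.py 431 257 180 90
```

```text
t 7.78 tcp [590.2 -36.7 187.6] F [ 0.4 -0.1 -0.5] w 0.216 g 40.1 | xyz [0.3187 0.5874 0.0133] roll -0.0002 (closing now 90.0)
tilt mrad [ 4.  -1.2]
```

Call:
{"name": "servo_tool", "arguments": {
  "targets": [
    {"hand":0.8,"x":0.317,"y":0.585,"z":0,"roll":0},
    {"hand":0.8,"x":0.317,"y":0.585,"z":0,"roll":0},
    {"hand":0.8,"x":0.317,"y":0.585,"z":0,"roll":0},
    {"hand":0.8,"x":0.317,"y":0.585,"z":0,"roll":0},
    {"hand":0.8,"x":0.317,"y":0.585,"z":0,"roll":0},
    {"hand":0.8,"x":0.317,"y":0.585,"z":0,"roll":0},
    {"hand":0.8,"x":0.317,"y":0.585,"z":0,"roll":0},
    {"hand":0.8,"x":0.317,"y":0.585,"z":0,"roll":0},
    {"hand":0.8,"x":0.317,"y":0.585,"z":0,"roll":0},
    {"hand":0.8,"x":0.317,"y":0.585,"z":0,"roll":0}
  ]
}}

```text
time: 8.62
tool_pos: [0.4286, 0.2575, 0.1843]
tcp_rot: [0.007, -3.14, 0.003]
wrist_force: [0.1, -1.4, -0.6]
width: 0.215
grip_force: 40.2
```

Call:
{"name": "servo_tool", "arguments": {
  "targets": [
    {"hand":0.8,"x":0,"y":0,"z":0.06,"roll":0},
    {"hand":0.8,"x":0,"y":0,"z":0.12,"roll":0},
    {"hand":0.8,"x":0,"y":0,"z":0.18,"roll":0},
    {"hand":0.8,"x":0,"y":0,"z":0.24,"roll":0},
    {"hand":0.8,"x":0,"y":0,"z":0.3,"roll":0},
    {"hand":0.8,"x":0,"y":0,"z":0.3,"roll":0},
    {"hand":0.8,"x":0,"y":0,"z":0.3,"roll":0},
    {"hand":0.8,"x":0,"y":0,"z":0.3,"roll":0}
  ]
}}

```text
time: 9.28
tool_pos: [0.4317, 0.2559, 0.0366]
tcp_rot: [0.003, 3.141, 0.0]
wrist_force: [-0.0, 0.4, 0.4]
width: 0.214
grip_force: 40.2
```

```bash
python3 g.py 431 257 36 90
```

```text
t 9.28 tcp [431.7 255.9  36.6] F [-0.   0.4  0.4] w 0.214 g 40.2 | xyz [0.0014 0.0023 0.0012] roll -0.0006 (closing now 89.9)
tilt mrad [0.7 0. ]
```

Call:
{"name": "servo_tool", "arguments": {
  "targets": [
    {"hand":0.2,"x":0,"y":0,"z":0,"roll":0},
    {"hand":0.1,"x":0,"y":0,"z":0,"roll":0},
    {"hand":0.0,"x":0,"y":0,"z":0,"roll":0},
    {"hand":0.0,"x":0,"y":0,"z":0,"roll":0},
    {"hand":0.0,"x":0,"y":0,"z":-0.06,"roll":0},
    {"hand":0.0,"x":0,"y":0,"z":-0.14,"roll":0},
    {"hand":-0.3,"x":0,"y":0,"z":-0.22,"roll":0},
    {"hand":-0.3,"x":0,"y":0,"z":-0.3,"roll":0},
    {"hand":-0.3,"x":0,"y":0,"z":-0.38,"roll":0},
    {"hand":-0.3,"x":0,"y":0,"z":-0.38,"roll":0}
  ]
}}

```text
time: 10.12
tool_pos: [0.4355, 0.2593, 0.2365]
tcp_rot: [0.0, 3.126, 0.013]
wrist_force: [0.8, 1.1, 1.1]
width: 0.651
grip_force: 0.0
```

Call:
{"name": "servo_tool", "arguments": {
  "targets": [
    {"hand":-0.3,"x":0,"y":-0.6,"z":-0.08,"roll":0},
    {"hand":-0.3,"x":0,"y":-0.6,"z":-0.08,"roll":0},
    {"hand":-0.3,"x":0,"y":-0.6,"z":-0.08,"roll":0},
    {"hand":-0.3,"x":0,"y":-0.6,"z":-0.08,"roll":0},
    {"hand":-0.3,"x":0,"y":-0.6,"z":-0.08,"roll":0},
    {"hand":-0.3,"x":0,"y":-0.6,"z":-0.08,"roll":0},
    {"hand":-0.3,"x":0,"y":-0.6,"z":-0.08,"roll":0},
    {"hand":-0.3,"x":0,"y":-0.6,"z":-0.08,"roll":0},
    {"hand":-0.3,"x":0,"y":-0.6,"z":-0.08,"roll":0},
    {"hand":-0.3,"x":0,"y":-0.6,"z":-0.08,"roll":0}
  ]
}}

```text
time: 10.95
tool_pos: [0.4304, -0.0436, 0.266]
tcp_rot: [0.004, 3.141, 0.001]
wrist_force: [0.2, -0.5, 0.2]
width: 0.649
grip_force: 0.0
```

```bash
python3 - <<'E'
from m import *
from l import tri,plane,f
t=snap('top','top1'); s=snap('side','side1')
for n,I in(('top',t),('side',s)):
  for c,b,m in blobs(I,(10,60,60),(24,255,255),40): print(n,'brass/yel',c,b)
h=cv2.cvtColor(t,cv2.COLOR_RGB2HSV)
cv2.imwrite('pics/p2.png',np.hstack([cv2.resize(s[60:260,150:350],(400,400)),cv2.resize(t[120:320,100:300],(400,400))])[:,:,::-1])
E
python3 g.py 428.9 -260.4 200 90
```

```text
top brass/yel [386.6  83.7] [356, 60, 63, 49, 2182]
top brass/yel [271.5 125.2] [258, 112, 27, 28, 564]
top brass/yel [  8.6 133.6] [5, 131, 9, 6, 41]
top brass/yel [ 24.1 138. ] [20, 135, 9, 7, 44]
top brass/yel [ 39.6 142.2] [36, 139, 9, 7, 45]
top brass/yel [ 55.  146.4] [51, 143, 9, 7, 42]
top brass/yel [ 70.8 151. ] [67, 148, 9, 7, 44]
top brass/yel [223.1 187.9] [215, 180, 17, 17, 206]
top brass/yel [354.1 249.7] [349, 246, 12, 9, 49]
top brass/yel [370.9 292.3] [365, 287, 12, 11, 60]
side brass/yel [69.3 39.2] [0, 0, 164, 82, 9362]
side brass/yel [219.8  25.3] [211, 0, 15, 42, 288]
side brass/yel [267.1  21.6] [231, 0, 74, 47, 3053]
side brass/yel [269.3  74.3] [266, 55, 7, 39, 207]
side brass/yel [269.7 163. ] [261, 157, 19, 12, 150]
side brass/yel [360.6 212.9] [343, 189, 36, 47, 1102]
side brass/yel [388.4 269.9] [374, 250, 30, 42, 927]
side brass/yel [478.1 316.5] [432, 273, 94, 89, 4580]
t 11.05 tcp [430.2 -42.3 265.5] F [ 0.1 -0.8 -0.1] w 0.648 g 0.0 | xyz [ 0.0028 -0.4362  0.1306] roll 0.0001 (closing now 90.0)
tilt mrad [-0.4  0.8]
```

View pics/p2.png

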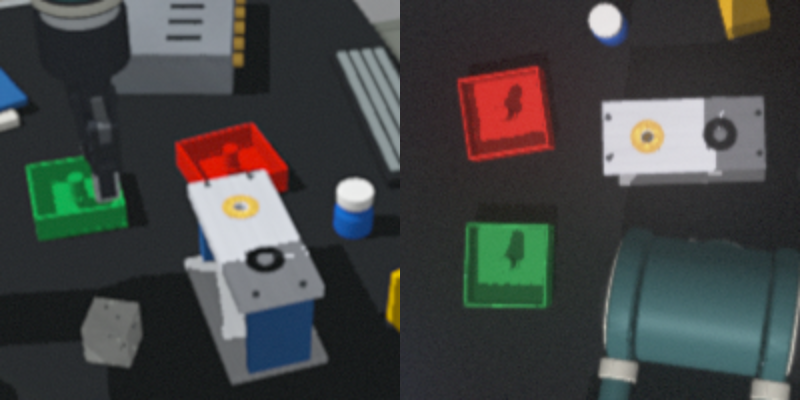

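Both plugs stand in their own trays (top crop: red 515,95; green 515,245), and both bores are empty. Next is the rod.

Call:
{"name": "servo_tool", "arguments": {
  "targets": [
    {"hand":-0.3,"x":0.003,"y":-0.436,"z":0,"roll":0},
    {"hand":-0.3,"x":0.003,"y":-0.436,"z":0,"roll":0},
    {"hand":-0.3,"x":0.003,"y":-0.436,"z":0,"roll":0},
    {"hand":-0.3,"x":0.003,"y":-0.436,"z":0,"roll":0},
    {"hand":-0.3,"x":0.003,"y":-0.436,"z":0,"roll":0},
    {"hand":-0.3,"x":0.003,"y":-0.436,"z":0,"roll":0},
    {"hand":-0.3,"x":0.003,"y":-0.436,"z":0,"roll":0},
    {"hand":-0.3,"x":0.003,"y":-0.436,"z":0,"roll":0},
    {"hand":-0.3,"x":0.003,"y":-0.436,"z":0,"roll":0}
  ]
}}

```text
time: 11.8
tool_pos: [0.4291, -0.2594, 0.2653]
tcp_rot: [0.003, -3.141, -0.002]
wrist_force: [0.5, -0.6, 0.6]
width: 0.65
grip_force: 0.0
```

```bash
python3 g.py 428.9 -260.4 118 90
python3 - <<'E'
from l import *
print(tri((223.1,187.9),(269.7,163)),f(plane('top',223.1,187.9,.12)),f(plane('side',269.7,163,.12)))
E
```

```text
t 11.80 tcp [ 429.1 -259.4  265.3] F [ 0.5 -0.6  0.6] w 0.650 g 0.0 | xyz [ 0.0003 -0.0024  0.2946] roll 0.0005 (closing now 90.1)
tilt mrad [-0.7  1.5]
(array([589.29031443,  55.75620684, 120.91406814]), np.float64(1.565605698468634)) [590.1  55.7 120. ] [588.8  56.9 120. ]
```

Call:
{"name": "servo_tool", "arguments": {
  "targets": [
    {"hand":-0.3,"x":0,"y":-0.002,"z":0.06,"roll":0},
    {"hand":-0.3,"x":0,"y":-0.002,"z":0.12,"roll":0},
    {"hand":-0.3,"x":0,"y":-0.002,"z":0.18,"roll":0},
    {"hand":-0.3,"x":0,"y":-0.002,"z":0.24,"roll":0},
    {"hand":-0.3,"x":0,"y":-0.002,"z":0.28,"roll":0},
    {"hand":-0.3,"x":0,"y":-0.002,"z":0.297,"roll":0},
    {"hand":-0.3,"x":0,"y":-0.002,"z":0.297,"roll":0},
    {"hand":-0.3,"x":0,"y":-0.002,"z":0.297,"roll":0}
  ]
}}

```text
time: 12.47
tool_pos: [0.4294, -0.2616, 0.1179]
tcp_rot: [-0.002, 3.141, -0.0]
wrist_force: [-0.3, 0.2, 0.0]
width: 0.649
grip_force: 0.0
```

Call:
{"name": "servo_tool", "arguments": {
  "targets": [
    {"hand":0.8,"x":0,"y":0,"z":0,"roll":0},
    {"hand":0.8,"x":0,"y":0,"z":0,"roll":0},
    {"hand":0.8,"x":0,"y":0,"z":0,"roll":0},
    {"hand":0.8,"x":0,"y":0,"z":0,"roll":0},
    {"hand":0.8,"x":0,"y":0,"z":0,"roll":0},
    {"hand":0.8,"x":0,"y":0,"z":0,"roll":0},
    {"hand":0.8,"x":0,"y":0,"z":0,"roll":0},
    {"hand":0.8,"x":0,"y":0,"z":0,"roll":0}
  ],
  "grip_force": 70
}}

```text
time: 13.13
tool_pos: [0.43, -0.2624, 0.1193]
tcp_rot: [0.002, 3.139, 0.001]
wrist_force: [0.0, 2.9, 4.9]
width: 0.237
grip_force: 68.1
```

```bash
python3 g.py 428.9 -260.4 270 90
```

```text
t 13.13 tcp [ 430.  -262.4  119.3] F [0.  2.9 4.9] w 0.237 g 68.1 | xyz [ 0.0014  0.0042 -0.3014] roll -0.0004 (closing now 89.9)
tilt mrad [2.8 0.3]
```

Call:
{"name": "servo_tool", "arguments": {
  "targets": [
    {"hand":0.8,"x":0,"y":0,"z":-0.03,"roll":0},
    {"hand":0.8,"x":0,"y":0,"z":-0.06,"roll":0},
    {"hand":0.8,"x":0,"y":0,"z":-0.1,"roll":0},
    {"hand":0.8,"x":0,"y":0,"z":-0.14,"roll":0},
    {"hand":0.8,"x":0,"y":0,"z":-0.18,"roll":0},
    {"hand":0.8,"x":0,"y":0,"z":-0.22,"roll":0},
    {"hand":0.8,"x":0,"y":0,"z":-0.26,"roll":0},
    {"hand":0.8,"x":0,"y":0,"z":-0.3,"roll":0},
    {"hand":0.8,"x":0,"y":0,"z":-0.3,"roll":0},
    {"hand":0.8,"x":0,"y":0,"z":-0.3,"roll":0}
  ]
}}

```text
time: 13.97
tool_pos: [0.4295, -0.2632, 0.2687]
tcp_rot: [0.001, 3.139, -0.003]
wrist_force: [0.1, -0.8, -1.3]
width: 0.24
grip_force: 68.7
```

```bash
python3 g.py 589.3 55.4 270 90
```

```text
t 13.97 tcp [ 429.5 -263.2  268.7] F [ 0.1 -0.8 -1.3] w 0.240 g 68.7 | xyz [-0.3192  0.6374 -0.003 ] roll -0.0003 (closing now 90.0)
tilt mrad [ 2.9 -2. ]
```

Call:
{"name": "servo_tool", "arguments": {
  "targets": [
    {"hand":0.8,"x":-0.032,"y":0.064,"z":0,"roll":0},
    {"hand":0.8,"x":-0.064,"y":0.127,"z":0,"roll":0},
    {"hand":0.8,"x":-0.096,"y":0.191,"z":0,"roll":0},
    {"hand":0.8,"x":-0.128,"y":0.255,"z":0,"roll":0},
    {"hand":0.8,"x":-0.16,"y":0.32,"z":0,"roll":0},
    {"hand":0.8,"x":-0.192,"y":0.382,"z":0,"roll":0},
    {"hand":0.8,"x":-0.224,"y":0.446,"z":0,"roll":0},
    {"hand":0.8,"x":-0.256,"y":0.51,"z":0,"roll":0},
    {"hand":0.8,"x":-0.288,"y":0.574,"z":0,"roll":0},
    {"hand":0.8,"x":-0.319,"y":0.637,"z":0,"roll":0}
  ]
}}

```text
time: 14.8
tool_pos: [0.5878, 0.0575, 0.2646]
tcp_rot: [-0.001, -3.138, 0.0]
wrist_force: [1.3, 0.8, -1.6]
width: 0.237
grip_force: 68.9
```

Call:
{"name": "servo_tool", "arguments": {
  "targets": [
    {"hand":0.8,"x":0,"y":0,"z":0,"roll":0},
    {"hand":0.8,"x":0,"y":0,"z":0,"roll":0},
    {"hand":0.8,"x":0,"y":0,"z":0,"roll":0},
    {"hand":0.8,"x":0,"y":0,"z":0,"roll":0},
    {"hand":0.8,"x":0,"y":0,"z":0,"roll":0},
    {"hand":0.8,"x":0,"y":0,"z":0,"roll":0}
  ]
}}

```text
time: 15.3
tool_pos: [0.588, 0.0547, 0.2672]
tcp_rot: [-0.003, -3.141, 0.0]
wrist_force: [-0.4, 0.5, -1.0]
width: 0.238
grip_force: 69.1
```

```bash
python3 - <<'E'
from h import *
t=snap('top','top2'); s=snap('side','side2')
cv2.imwrite('pics/p3.png',np.hstack([cv2.resize(s[70:220,220:320],(400,600),interpolation=2),cv2.resize(t[120:270,180:280],(400,600),interpolation=2)])[:,:,::-1])
print('tip expected',proj('side',(.5893,.0554,.16)),'hole',proj('side',(.5893,.0554,.12)))
E
python3 g.py 589.3 55.4 270 90
```

```text
tip expected [269.87283976 148.94063018] hole [270.10911242 163.38532387]
t 15.40 tcp [588.3  55.  267.5] F [ 0.1 -0.  -1.6] w 0.238 g 69.1 | xyz [-0.002   0.0008 -0.005 ] roll -0.0006 (closing now 89.9)
tilt mrad [ 0.4 -0. ]
```

View pics/p3.png

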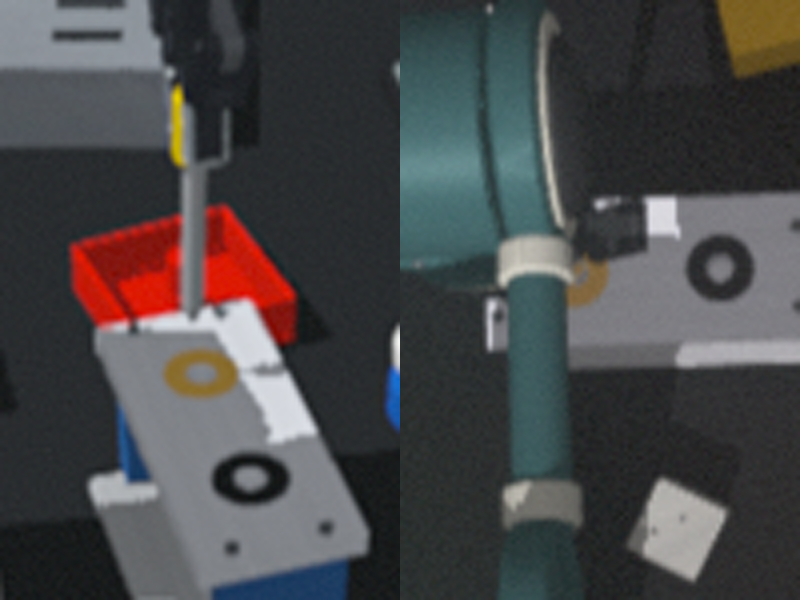

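The side view shows the tip at about (268.1,149.1). The guide bore is at (270.1,162.9), so the rod seems offset towards -x. I'll measure the shaft line.

```bash
cat > ax.py <<'E'
from h import *
from scipy.optimize import least_squares
def shaft(im,r0,r1,cg=268,w=9):
    g=cv2.GaussianBlur(cv2.cvtColor(im,cv2.COLOR_RGB2HSV)[:,:,1],(1,1),0).astype(float)
    out=[]
    for r in range(r0,r1):
        x=np.arange(cg-w,cg+w+1); row=im[r,cg-w:cg+w+1].astype(float)
        out.append((r,row))
    return out
if __name__=='__main__':
    im=cv2.imread('pics/side2.png')[:,:,::-1]
    for r in range(110,154,3): print(r,[tuple(int(c) for c in p) for p in im[r,262:275]])
    for z in(.16,.2,.24,.26): print(z,proj('side',(.5883,.055,z)),proj('side',(.5893,.055,z))-proj('side',(.5883,.055,z)))
E
python3 ax.py
```

```text
110 [(45, 45, 48), (109, 95, 36), (171, 148, 1), (174, 156, 70), (152, 149, 128), (117, 121, 122), (90, 95, 100), (68, 73, 77), (71, 76, 78), (79, 83, 86), (84, 88, 90), (87, 91, 95), (82, 85, 88)]
113 [(40, 44, 46), (35, 40, 43), (45, 47, 51), (84, 87, 93), (119, 122, 126), (117, 120, 123), (109, 110, 113), (99, 102, 105), (95, 98, 100), (76, 79, 80), (47, 50, 52), (37, 39, 42), (40, 43, 44)]
116 [(41, 44, 48), (38, 42, 44), (49, 53, 54), (95, 98, 101), (139, 143, 146), (133, 136, 139), (111, 112, 115), (104, 105, 108), (93, 96, 99), (68, 71, 74), (44, 47, 49), (37, 40, 44), (41, 44, 47)]
119 [(43, 46, 47), (36, 40, 43), (47, 51, 54), (95, 98, 101), (139, 141, 145), (131, 134, 136), (110, 113, 114), (101, 102, 105), (91, 94, 96), (67, 72, 73), (40, 44, 47), (39, 46, 48), (34, 43, 44)]
122 [(34, 44, 45), (34, 41, 42), (45, 53, 54), (91, 99, 102), (137, 143, 146), (129, 133, 135), (109, 112, 115), (100, 103, 106), (97, 96, 96), (128, 70, 71), (173, 41, 39), (164, 31, 29), (147, 32, 31)]
125 [(158, 36, 29), (164, 27, 20), (191, 39, 32), (178, 97, 98), (149, 141, 144), (126, 131, 136), 
[... 1543 characters left out ...]
127, 82, 87)]
149 [(215, 198, 204), (214, 199, 205), (212, 207, 212), (210, 214, 220), (194, 199, 205), (137, 142, 147), (118, 121, 125), (166, 169, 175), (208, 212, 218), (216, 221, 226), (213, 217, 223), (195, 200, 205), (161, 166, 172)]
152 [(183, 186, 192), (183, 186, 193), (182, 186, 192), (180, 184, 191), (182, 186, 192), (183, 186, 192), (181, 186, 192), (183, 187, 192), (183, 187, 192), (181, 185, 190), (180, 184, 190), (188, 191, 198), (208, 212, 218)]
0.16 [269.47665664 149.13396533] [ 0.44789815 -0.08316109]
0.2 [269.21966818 133.97919995] [ 0.45897035 -0.08226819]
0.24 [268.95063221 118.06495266] [ 0.47057742 -0.08116708]
0.26 [268.8113458  109.80584533] [ 0.47659309 -0.08052976]
```

The tip must go about 4.5 mm in +x. The lean is only about 0.017 rad. I'll shift, go down to just above the mouth and measure again.

Call:
{"name": "servo_tool", "arguments": {
  "targets": [
    {"hand":0.8,"x":-0.009,"y":0.001,"z":0,"roll":0},
    {"hand":0.8,"x":-0.009,"y":0.001,"z":0.02,"roll":0},
    {"hand":0.8,"x":-0.009,"y":0.001,"z":0.04,"roll":0},
    {"hand":0.8,"x":-0.009,"y":0.001,"z":0.055,"roll":0},
    {"hand":0.8,"x":-0.009,"y":0.001,"z":0.055,"roll":0},
    {"hand":0.8,"x":-0.009,"y":0.001,"z":0.055,"roll":0},
    {"hand":0.8,"x":-0.009,"y":0.001,"z":0.055,"roll":0}
  ]
}}

```text
time: 15.98
tool_pos: [0.5928, 0.0565, 0.2395]
tcp_rot: [-0.001, -3.141, 0.0]
wrist_force: [0.5, 0.1, -1.0]
width: 0.24
grip_force: 69.2
```

```bash
python3 - <<'E'
from h import *
s=snap('side','side3'); t=snap('top')
cv2.imwrite('pics/p4.png',np.hstack([cv2.resize(s[110:180,240:310],(560,560),interpolation=2)])[:,:,::-1])
print('tip expected',proj('side',(.5893,.0554,.132)),'d/dy mm',proj('side',(.5893,.0564,.132))-proj('side',(.5893,.0554,.132)))
E
python3 g.py 589.3 55.4 270 90
```

```text
tip expected [270.03932933 159.12342228] d/dy mm [-0.12714974 -0.2766362 ]
t 16.08 tcp [593.3  56.5 240.2] F [-0.2 -0.5 -1.2] w 0.235 g 69.2 | xyz [ 0.0079 -0.0021 -0.0595] roll -0.0001 (closing now 90.0)
tilt mrad [0.8 0.1]
```

View pics/p4.png

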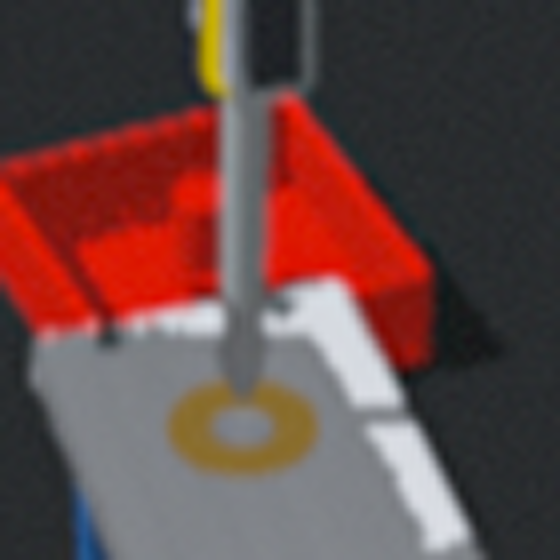

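The tip at (269.9,158.9) matches the expected (270.0,159.1) over the bore. I'll insert slowly.

Call:
{"name": "servo_tool", "arguments": {
  "targets": [
    {"hand":0.8,"x":0,"y":0,"z":0.01,"roll":0},
    {"hand":0.8,"x":0,"y":0,"z":0.02,"roll":0},
    {"hand":0.8,"x":0,"y":0,"z":0.027,"roll":0},
    {"hand":0.8,"x":0,"y":0,"z":0.034,"roll":0},
    {"hand":0.8,"x":0,"y":0,"z":0.041,"roll":0},
    {"hand":0.8,"x":0,"y":0,"z":0.048,"roll":0},
    {"hand":0.8,"x":0,"y":0,"z":0.055,"roll":0},
    {"hand":0.8,"x":0,"y":0,"z":0.06,"roll":0},
    {"hand":0.8,"x":0,"y":0,"z":0.06,"roll":0}
  ]
}}

```text
time: 16.83
tool_pos: [0.5925, 0.0559, 0.2089]
tcp_rot: [-0.001, -3.14, 0.001]
wrist_force: [0.4, -2.8, -3.3]
width: 0.237
grip_force: 68.8
```

```bash
python3 g.py 593 56 132 90
```

```text
t 16.83 tcp [592.5  55.9 208.9] F [ 0.4 -2.8 -3.3] w 0.237 g 68.8 | xyz [-0.0012  0.0004  0.1538] roll -0.0002 (closing now 90.0)
tilt mrad [-1.3 -0.9]
```

Call:
{"name": "servo_tool", "arguments": {
  "targets": [
    {"hand":0.8,"x":0,"y":-0.001,"z":0.01,"roll":0},
    {"hand":0.8,"x":0,"y":-0.001,"z":0.02,"roll":0},
    {"hand":0.8,"x":0,"y":-0.001,"z":0.03,"roll":0},
    {"hand":0.8,"x":0,"y":-0.001,"z":0.04,"roll":0},
    {"hand":0.8,"x":0,"y":-0.001,"z":0.05,"roll":0},
    {"hand":0.8,"x":0,"y":-0.001,"z":0.06,"roll":0},
    {"hand":0.8,"x":0,"y":-0.001,"z":0.07,"roll":0},
    {"hand":0.8,"x":0,"y":-0.001,"z":0.075,"roll":0},
    {"hand":0.8,"x":0,"y":-0.001,"z":0.075,"roll":0}
  ]
}}

```text
time: 17.58
tool_pos: [0.5922, 0.056, 0.1709]
tcp_rot: [-0.001, -3.14, -0.0]
wrist_force: [-2.4, -2.5, -3.9]
width: 0.232
grip_force: 69.0
```

```bash
python3 g.py 593 56 132 90; python3 -c "
from h import *;print(bot.read_state()['torque'].round(2))"
```

```text
t 17.58 tcp [592.2  56.  170.9] F [-2.4 -2.5 -3.9] w 0.232 g 69.0 | xyz [-0.0017  0.      0.0778] roll -0.0002 (closing now 90.0)
tilt mrad [-1.8  0.1]
[-0.41  0.38  0.05]
```

Call:
{"name": "servo_tool", "arguments": {
  "targets": [
    {"hand":0.8,"x":0.002,"y":-0.002,"z":0.005,"roll":0},
    {"hand":0.8,"x":0.002,"y":-0.002,"z":0.012,"roll":0},
    {"hand":0.8,"x":0.002,"y":-0.002,"z":0.019,"roll":0},
    {"hand":0.8,"x":0.002,"y":-0.002,"z":0.026,"roll":0},
    {"hand":0.8,"x":0.002,"y":-0.002,"z":0.033,"roll":0},
    {"hand":0.8,"x":0.002,"y":-0.002,"z":0.04,"roll":0},
    {"hand":0.8,"x":0.002,"y":-0.002,"z":0.047,"roll":0},
    {"hand":0.8,"x":0.002,"y":-0.002,"z":0.047,"roll":0}
  ]
}}

```text
time: 18.25
tool_pos: [0.5916, 0.055, 0.1477]
tcp_rot: [-0.001, -3.141, -0.0]
wrist_force: [-1.1, 0.4, -2.1]
width: 0.236
grip_force: 69.1
```

```bash
python3 g.py 593 56 132 90; python3 -c "
from h import *;print(bot.read_state()['torque'].round(2))"
```

```text
t 18.25 tcp [591.6  55.  147.7] F [-1.1  0.4 -2.1] w 0.236 g 69.1 | xyz [-0.0028  0.002   0.0314] roll -0.0002 (closing now 90.0)
tilt mrad [-0.8  0.2]
[ 0.13  0.21 -0.07]
```

Call:
{"name": "servo_tool", "arguments": {
  "targets": [
    {"hand":0.8,"x":0.001,"y":0,"z":0.006,"roll":0},
    {"hand":0.8,"x":0.001,"y":0,"z":0.012,"roll":0},
    {"hand":0.8,"x":0.001,"y":0,"z":0.018,"roll":0},
    {"hand":0.8,"x":0.001,"y":0,"z":0.024,"roll":0},
    {"hand":0.8,"x":0.001,"y":0,"z":0.031,"roll":0},
    {"hand":0.8,"x":0.001,"y":0,"z":0.031,"roll":0},
    {"hand":0.8,"x":0.001,"y":0,"z":0.031,"roll":0},
    {"hand":0.8,"x":0.001,"y":0,"z":0.031,"roll":0}
  ]
}}

```text
time: 18.92
tool_pos: [0.5911, 0.0549, 0.1326]
tcp_rot: [-0.001, -3.141, -0.0]
wrist_force: [-1.0, 1.5, -3.3]
width: 0.231
grip_force: 69.0
```

```bash
python3 g.py 593 56 132 90
python3 - <<'E'
from h import *
s=snap('side');t=snap('top')
cv2.imwrite('pics/p5.png',np.hstack([cv2.resize(s[90:240,200:350],(400,400),interpolation=2),cv2.resize(t[130:280,110:260],(400,400),interpolation=2)])[:,:,::-1])
print(proj('side',(.5893,.0554,.12)),proj('side',(.5893,.0554,.129)))
E
```

```text
t 18.92 tcp [591.1  54.9 132.6] F [-1.   1.5 -3.3] w 0.231 g 69.0 | xyz [-0.0037  0.0021  0.0012] roll -0.0002 (closing now 90.0)
tilt mrad [-0.7  0.1]
[270.10911242 163.38532387] [270.05686196 160.19454326]
```

View pics/p5.png

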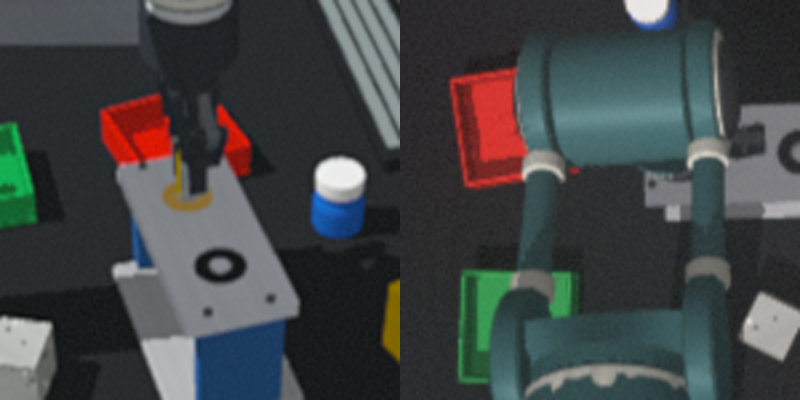

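The knob stands just above the brass collar (crop ~185,185) with the rod down the guide bore. By TCP height the tip is about 11 mm below the lower bushing and the knob about 9 mm clear of the plate, with low forces.

```bash
python3 -c "
from h import *;print(ticket.finish_job())"
```

```text
the job is handed in; nothing more can be done
None
```

I handed the job in: both plugs stand in the trays of their own colours, and the rod, still gripped by its knob, is threaded through both bushings. By tool height its tip is about 11 mm below the lower bushing and the knob about 9 mm above the top plate; no verdict came back.

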